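# Tighten the water filter's union nut by hand, then a quarter turn with the spanner

### The arm

A 6-joint arm with a two-finger parallel gripper is mounted at the origin on a cart in front of the work surface, level with it; the furniture and walls round the work are solid. World frame = base frame: x ahead of the robot, y to its left, z up, the work surface at z = 0. Lengths are in m, angles in rad, forces in N, time in s.
With the tool pointing down it reaches from about 0.275 to 0.825 m from the base axis. Payload 4.9 kg.
Tool frame: the origin (TCP) lies where the fingers leave the gripper's body, on its centre line; the fingertips stand 73 mm ahead of it and the grasp point (between the pads) lies 54 mm ahead of it; z points along the fingers, x is the direction in which the jaws open and shut, and the axes are right-handed (so a half turn about z gives the same grasp; the last joint's range is limited). The gripper opens to 85 mm and grips with 20 to 120 N. Pads are 22 mm wide; open, the fingers measure 114 mm over their backs; the gripper's body (76 mm by 85 mm) begins 54 mm behind the grasp point. The pads swing forward as they close: fully open they stand 13 mm farther back than shut.
Start: joints at [1.186, 0.326, -0.193, 1.052, 0, 1.437], TCP at [0.136, 0.533, 0.304] pointing down, gripper open.
Joint ranges: [-2.65, 2.65], [-0.97, 1.79], [-1.3, 1.35], [-1.93, 2.1], [-1.47, 1.37], [-3.14, 3.14]. Speed limits (rad/s): [2.57, 2.57, 3.14, 3.14, 3.14, 3.14].

### API

Orientations are given as [roll, pitch, yaw] about the fixed x, y, z axes, in that order (R = Rz(yaw) Ry(pitch) Rx(roll)).
In Python, from cell import arm gives the robot as it stands.
- The arm moves only by the tool send_rows, never from a script. Its argument "increments" is a list of rows, each a list of 5 numbers: the finger opening in m, from 0 to 0.0854, then the shift along the tool's x, y, z in m, then the turn about the tool's z in degrees. In form: [[hand, dx, dy, dz, turn], ...]. A call has 1 to 10 rows; each row shifts and turns the commanded pose from where the row before left it, along the tool's axes as they then stand; what a row does not reach is not made up. A row lasts 1/8 s, in which the tool goes at most 62.5 mm and 10.7 degrees, less where a joint would pass 70% of its speed; a pose out of reach is approached as far as the arm can. A call is refused whole if a number of a shift passes 0.0625 or a number of a turn 10.7, either way. A call with a gripper value outside its range is refused whole. The fingers move at their own pace and stop on an object; "squeeze" is the grip in N (left out, the last holds). Time passes only in rows, so rows that do not move let the fingers close. It gives the time, the measured TCP pose, the force and the opening at its end, in the units of the state.
- arm.get_state(): the state, without advancing time (a new reading comes with each control period).
- arm.grab_frame(name): name is "scene" or "top" or "wrist"; returns (picture, depth): 480x640x3 uint8, blue, green, red; 480x640 float32, m along the optical axis (not along the pixel's ray), 0 where there is no reading.
- arm.camera_model(name): a dict with "fx", "fy", "cx", "cy" (pixels), "rvec" (rotation vector, rad) and "tvec" (3), from world to camera coordinates, as OpenCV has them. Camera axes: x right, y down, z forward; pixel columns grow to the right and rows downward; lengths in m; the calibration is good to about 2 mm. A picture is of the moment at which its call begins: read the wrist's pose just before it. camera_model takes no time and is no camera call; for the wrist camera it gives the pose at the moment of the call.
- arm.finish_job(): hands the job in, once; it reports no verdict.
The state is a dict: "time": time; "joint_pos": joint angles; "qvel": joint speeds; "joint_torque": joint torques, N m; "position": TCP position; "ee_rot": TCP orientation; "ft_force": force on the tool from outside, world axes, zero at the start; "ft_torque": the same for the moment, N m; "opening": opening from 0.0 (shut) to 1.0 (fully open).
Only numpy, scipy, OpenCV 4.12 (cv2) and the standard library are available. Lean on these libraries where they do the work, as an engineer would, in place of code of your own. Each camera call takes 0.05 s, during which the arm holds its last target. There are 200 camera calls.

### The job

The white two-eared union nut at the foot of the worktop water filter is loose. Push its ears round clockwise (seen from above) with the fingers until it is firmly hand-tight, then slide the open-ended spanner that lies on the worktop flat and fully onto the hexagon under the ears and tighten the nut about a quarter turn more with it. Do not force the nut past hand-tight with the fingers or overtighten it, leave the spanner lying on the nut, and do not disturb the fruit.

Things in the scene. Friction and masses are not known exactly. Their poses are not given: they have to be found in the camera images.
- filter: Worktop water filter, fixed: steel post through the worktop with a small clear bowl and grey cap on it (45 mm across, top 92 mm above the worktop). Origin on its vertical axis at the worktop; z up. The nut turns about this axis; the filter's yaw says nothing of where the nut goes tight.
- union_nut: White captive union nut round the foot of the filter (never rises or sinks). Origin on the axis at the worktop, x along one ear, an equal second ear on the other side. From 6 to 28 mm high it is a hexagon 50 mm across flats with two of its corners exactly under the ears; above that a round collar 53 mm across with the ears, top 51 mm high.
- nut_ear (a point): Point on one ear, 45 mm from the axis, 41 mm above the worktop; x points outward. Ears: 11 mm thick (15 mm at the rounded ends), reach 55 mm from the axis, 31 to 51 mm high. The nut runs freely (under 2 N at the ear) 1.4 to 2.5 rad clockwise from its start, then meets the seal and becomes hand-tight; where that is must be felt.
- seal (a joint): Rubber seal under the nut: rad by which it has been nipped, 0 while the nut runs loose, 0.12 when fully hand-tight. Takes about 4 N at the ear; beyond 0.12 the nut is solid to the fingers (about 27 N at the ear before it goes on).
- clamp_ring (a joint): Clamping, rad by which the nut has been turned clockwise past hand-tight; 0 at the start, 1.57 is a quarter turn. Takes about 1.2 N m, that is 9 N pushed square on the spanner handle 130 mm from the nut's axis.
- spanner: Flat aluminium open-ended spanner, 215 mm long, 0.22 kg, lying on the worktop. Origin under its straight handle, z up, x points along the handle to the jaw. Handle 24 mm wide and 20 mm high, from 77 mm behind the origin to 40 mm ahead of it; jaw head 85 mm wide and 16 mm high.
- jaw (a point): Centre of the spanner's jaw, 95 mm ahead of its origin, 8 mm above its underside: on the nut's axis when fully on. Jaw 54 mm wide inside (parallel faces, flared at the mouth, which is 23 mm ahead of this point), back wall 30 mm behind it. It goes on with the handle lying along a corner of the hexagon, that is along an ear or 60 or 120 degrees from it.
- apple_green: Green apple, 76 mm across, bystander. Origin at its underside.
- apple_b: Red apple, 77 mm across, bystander. Origin at its underside.
- lemon_c: Lemon, 71 mm long, bystander. Origin at its underside.
Things that resemble listed ones, but are neither listed nor needed, are in the scene too. There is more than one size of the spanner; the job needs the larger.

How it is judged:
On the way, in this order (a step that is already met when the one before it is completed fails the run):
1. the nut is nipped hand-tight with the fingers, the spanner still away from it (value of joint seal above 0.08 rad and value of joint clamp_ring below 0.3 rad and horizontal distance between jaw and filter above 0.09 m), for 0.2 s.
2. the spanner's jaw is on the hexagon, before any further tightening (horizontal distance between jaw and filter below 0.012 m and height (world z) of jaw below 0.02 m and value of joint clamp_ring below 0.3 rad), for 0.2 s.
At the end, for the whole second after the job is handed in: The nut is clamped 1.2 to 1.95 rad (about a quarter turn) past hand-tight and not backed off again (ears at least 1.0 rad from the filter's own x axis); the spanner lies flat and still on the worktop with its jaw on the nut (jaw centre within 20 mm of the axis) (value of joint clamp_ring between 1.2 and 1.95 rad and value of joint seal above 0.08 rad and angle between the x axis of union_nut and the x axis of filter, either way round above 1 rad and horizontal distance between jaw and filter below 0.02 m and height (world z) of jaw below 0.02 m and angle between spanner's own z axis and vertical below 0.1 rad and linear speed of spanner below 0.02 m/s); the robot touches nothing.
It fails at once if the nut is forced past hand-tight with the fingers instead of the spanner (value of joint clamp_ring above 0.3 rad and contact force between the fingers and union_nut above 2 N).
It fails at once if the nut is overtightened (value of joint clamp_ring above 2.1 rad).
It fails at once if the fruit beside the work is disturbed (moved more than 30 mm) (distance of any of apple_b, apple_green, lemon_c from where it was at the start of the episode above 0.03 m).
It also fails if it takes over 72 s, if anything falls off the work surface, if the arm or the gripper's body presses on something with over 40 N, if the wrist force passes 120 N, or if a joint passes its speed limit or range.

## Working session

There is one attempt and no reset: what is moved stays moved. The work goes in short steps, Python scripts to look and compute and a tool call to move; the robot and the scene stay as the last step left them, time stands still between calls to the robot, and variables do not carry over. Pictures are saved under pics/ and viewed, about 8 in all and at most 12, crops included, and the job is handed in when it is done.

Besides the shell and the picture viewer there is one more tool, called after "Call:" as name(argument=value, ...) on one line, values as JSON. send_rows: Moves the arm, as the interface text tells. Its arguments: {"type":"object","properties":{"increments":{"type":"array","items":{"type":"array","items":{"type":"number"}}},"squeeze":{"type":"number"}},"required":["increments"]}

```bash
mkdir -p pics; ls; cat > h.py <<'E'
import numpy as np, cv2
from cell import arm
def cam(n):
    m=arm.camera_model(n); R=cv2.Rodrigues(np.array(m['rvec'],float))[0]; t=np.array(m['tvec'],float).ravel(); return m,R,t
def ray(n,u,v,z,c=None):
    m,R,t=c or cam(n); d=R.T@np.array([(u-m['cx'])/m['fx'],(v-m['cy'])/m['fy'],1.]); o=-R.T@t
    return o+d*(z-o[2])/d[2]
def proj(n,P,c=None):
    m,R,t=c or cam(n); p=R@np.array(P,float)+t; return m['fx']*p[0]/p[2]+m['cx'],m['fy']*p[1]/p[2]+m['cy']
def cloud(n,dep,c=None):
    m,R,t=c or cam(n); v,u=np.mgrid[:480,:640]
    p=np.stack([(u-m['cx'])/m['fx']*dep,(v-m['cy'])/m['fy']*dep,dep],-1); return (p-t)@R
E
python3 - <<'E'
from h import *
for n in('top','scene'):
    a,d=arm.grab_frame(n); cv2.imwrite(f'pics/{n}1.png',a); np.save(f'{n}1.npy',d)
    m,R,t=cam(n); print(n,m['fx'],-R.T@t,R[2])
print(arm.get_state())
E
```

```text
pics
top 558.8283901952343 [0.34223668 0.00273314 1.37112724] [ 0.16377175 -0.01510425 -0.98638262]
scene 554.842161915322 [0.98421626 0.7468143  1.15838806] [-0.31552219 -0.53346638 -0.78476708]
{'time': 0.1, 'joint_pos': array([ 1.18578150e+00,  3.26844340e-01, -1.93513693e-01,  1.05199849e+00,
        1.42412071e-05,  1.43658851e+00]), 'qvel': array([ 0.00046721, -0.00092546,  0.00370981, -0.00225311,  0.00031743,
       -0.00131574]), 'joint_torque': array([-4.44371562e-04, -4.44239759e+01,  2.63038212e+01,  7.84140313e-03,
       -1.72058481e-04,  2.91570693e-06]), 'position': array([0.13633204, 0.53239959, 0.30318258]), 'ee_rot': array([-3.14136978e+00,  1.54426020e-03,  1.31998947e+00]), 'ft_force': array([ 0.11796345, -0.211406  , -0.18149283]), 'ft_torque': array([ 0.03214754, -0.01313455,  0.03586325]), 'opening': 1.001627305885842}
```

View pics/top1.png

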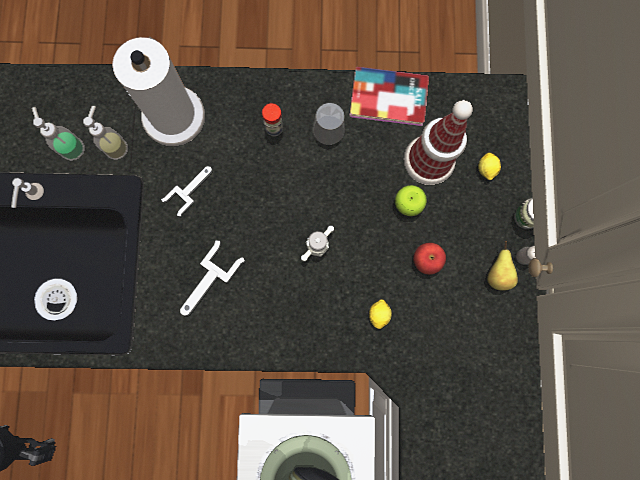

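View pics/scene1.png

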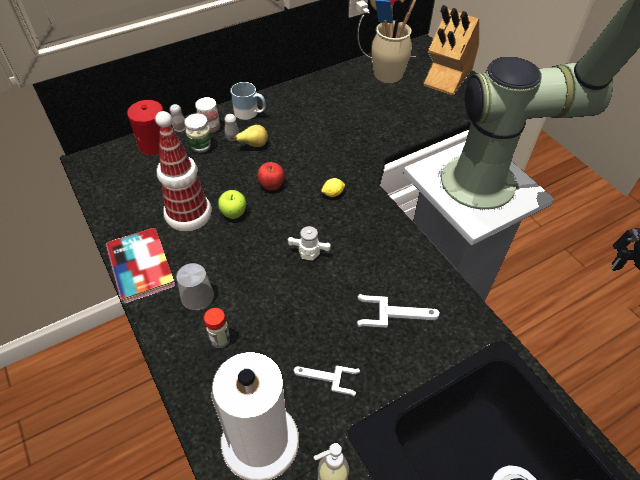

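The top view shows the filter and nut at about (317,241), with ears at (331,231) and (305,258). The large spanner's handle end is at (186,310) and its jaw at (228,262). The small decoy is at (187,190), and the fruit lies to the right of the nut. Next I'll measure these positions.

```bash
python3 - <<'E'
from h import *
a=cv2.imread('pics/top1.png'); c=cam('top'); P=cloud('top',np.load('top1.npy'),c)
hsv=cv2.cvtColor(a,cv2.COLOR_BGR2HSV)
w=((hsv[...,2]>140)&(hsv[...,1]<60)).astype(np.uint8)
# spanner
m=np.zeros_like(w); m[235:320,175:250]=w[235:320,175:250]
n,l,s,_=cv2.connectedComponentsWithStats(m); k=1+np.argmax(s[1:,4]); m=(l==k)
v,u=np.where(m); pts=np.array([ray('top',uu,vv,.018,c)[:2] for uu,vv in zip(u,v)])
print('n',len(pts),'z med',np.median(P[...,2][m]))
# handle: far from jaw
r0=ray('top',186,310,.02,c)[:2]; r1=ray('top',228,258,.016,c)[:2]
ax=(r1-r0)/np.linalg.norm(r1-r0)
for _ in range(5):
    s_=(pts-r0)@ax; h=pts[(s_-s_.min()>.015)&(s_-s_.min()<.1)]
    vx,vy,x0,y0=cv2.fitLine(h.astype(np.float32),cv2.DIST_HUBER,0,.01,.01).ravel(); ax=np.sign(np.dot([vx,vy],ax))*np.array([vx,vy]); r0=np.array([x0,y0])
s_=(pts-r0)@ax; t_=(pts-r0)@np.array([-ax[1],ax[0]])
print('yaw',np.degrees(np.arctan2(ax[1],ax[0])),'len',np.ptp(s_),'lat',t_.min(),t_.max())
o=r0+ax*(s_.min()+.077); print('origin',o,'end->tip; origin from tip',r0+ax*(s_.max()-.138),'jaw',o+ax*.095)
# nut
z=P[...,2]; reg=np.zeros_like(w,bool); reg[215:275,290:345]=1
e=reg&(z>.035)&(z<.06)&(w>0); v,u=np.where(e); q=np.array([ray('top',uu,vv,.051,c)[:2] for uu,vv in zip(u,v)])
top=reg&(z>.075); print('cap',np.median(P[top],0),top.sum())
vv_,uu_=np.where(top); print('cap ray mean',np.mean([ray('top',x,y,.092,c) for x,y in zip(uu_,vv_)],0))
vx,vy,x0,y0=cv2.fitLine(q.astype(np.float32),cv2.DIST_HUBER,0,.01,.01).ravel(); print('ear dir',np.degrees(np.arctan2(vy,vx)),'mid',x0,y0, 'rect',cv2.minAreaRect(q.astype(np.float32)))
for nm,lo,hi,b in(('green',(35,100,80),(60,255,255),(180,225,390,430)),('red',(0,150,80),(10,255,255),(240,280,410,450)),('lemon',(20,150,100),(34,255,255),(295,335,365,395))):
    f=cv2.inRange(hsv,lo,hi)>0; g=np.zeros_like(f); g[b[0]:b[1],b[2]:b[3]]=1; f&=g; pp=P[f]; print(nm,np.median(pp,0),pp.min(0),pp.max(0))
E
```

```text
n 989 z med 0.017676287739596994
yaw -32.93318491282286 len 0.19340886215910325 lat -0.04613355481212044 0.03946507609338997
origin [0.4455116  0.25899796] end->tip; origin from tip [0.42739005 0.27073621] jaw [0.52524559 0.2073502 ]
cap [ 0.5538835  -0.01847861  0.08979217] 301
cap ray mean [ 0.55440256 -0.01842792  0.092     ]
ear dir -40.981735 mid 0.552633 -0.01689738 rect ((0.5556389093399048, -0.018137451261281967), (0.050100620836019516, 0.10097155719995499), 71.70442199707031)
green [ 0.6627462  -0.24030686  0.062828  ] [ 0.34223668 -0.27984718 -0.00327483] [0.7174712  0.00273314 1.37112724]
red [ 0.52289369 -0.28326491  0.06411972] [ 0.34223668 -0.32273726  0.03306142] [0.56166729 0.00273314 1.37112724]
lemon [ 0.38962553 -0.16813134  0.04328566] [ 0.34223668 -0.19432432 -0.00171957] [0.42619924 0.00273314 1.37112724]
```

```bash
cat >> h.py <<'E'
def st():
    s=arm.get_state(); p=np.array(s['position']); y=np.degrees(s['ee_rot'][2])
    print('t',round(s['time'],2),'pos',p.round(4),'rpy',np.degrees(s['ee_rot']).round(1),'F',np.round(s['ft_force'],1),'T',np.round(s['ft_torque'],2),'op',round(s['opening'],3),'j6',round(np.degrees(s['joint_pos'][5]),1)); return p,y
def to(x,y,z,p=None,yaw=None):
    if p is None: p,yaw=st()
    c,s=np.cos(np.radians(yaw)),np.sin(np.radians(yaw)); d=np.array([x,y,z])-p
    print('tool delta mm',(1e3*np.array([d@[c,s,0],d@[s,-c,0],-d[2]])).round(1))
E
```

Call:
send_rows(increments=[[0.07, 0, 0, 0, -10], [0.07, 0, 0, 0, -10], [0.07, 0, 0, 0, -10], [0.07, 0, 0, 0, -10], [0.07, 0, 0, 0, -10], [0.07, 0, 0, 0, -10], [0.07, 0, 0, 0, -10], [0.07, 0, 0, 0, -10], [0.07, 0, 0, 0, -10]])

```text
time: 1.23
position: [0.1364, 0.5325, 0.3034]
ee_rot: [-3.14, -0.0, 2.897]
ft_force: [-0.4, 0.2, -0.8]
opening: 0.819
```

Call:
send_rows(increments=[[0.07, -0.0385, -0.031, 0.004, 0], [0.07, -0.0385, -0.031, 0.004, 0], [0.07, -0.0385, -0.031, 0.004, 0], [0.07, -0.0385, -0.031, 0.004, 0], [0.07, -0.0385, -0.031, 0.004, 0], [0.07, -0.0385, -0.031, 0.004, 0], [0.07, -0.0385, -0.031, 0.004, 0], [0.07, -0.0385, -0.031, 0.004, 0], [0.07, -0.0385, -0.031, 0.004, 0], [0.07, -0.0385, -0.031, 0.004, 0]])

```text
time: 2.48
position: [0.4331, 0.1355, 0.2636]
ee_rot: [3.141, -0.0, 2.891]
ft_force: [0.6, 1.1, -1.0]
opening: 0.821
```

```bash
python3 -c "
from h import *
to(.554,-.018,.24)"
```

```text
t 2.48 pos [0.4331 0.1355 0.2636] rpy [180.   -0.  165.6] F [ 0.6  1.1 -1. ] T [ 0.04 -0.04  0.01] op 0.821 j6 -67.6
tool delta mm [-155.2 -118.7   23.6]
```

Call:
send_rows(increments=[[0.07, -0.0388, -0.03, 0.005, 0], [0.07, -0.0388, -0.03, 0.005, 0], [0.07, -0.0388, -0.03, 0.005, 0], [0.07, -0.0388, -0.029, 0.005, 0], [0.07, 0, 0, 0, 0], [0.07, 0, 0, 0, 0]])

```text
time: 3.22
position: [0.5525, -0.0166, 0.2433]
ee_rot: [3.141, -0.002, 2.89]
ft_force: [-0.2, 0.3, -0.1]
opening: 0.819
```

```bash
python3 -c "
from h import *
to(.554,-.018,.24)
m,R,t=cam('wrist'); print(-R.T@t,R[2])
a,d=arm.grab_frame('wrist'); cv2.imwrite('pics/w1.png',a); np.save('w1.npy',d)"
```

```text
t 3.23 pos [ 0.5525 -0.0166  0.2433] rpy [ 1.800e+02 -1.000e-01  1.656e+02] F [-0.2  0.3 -0.1] T [0.02 0.01 0.05] op 0.819 j6 -85.0
tool delta mm [-1.8 -1.   3.3]
[ 0.53368854 -0.08807539  0.31264501] [ 0.07001435  0.27942604 -0.95761113]
```

View pics/w1.png

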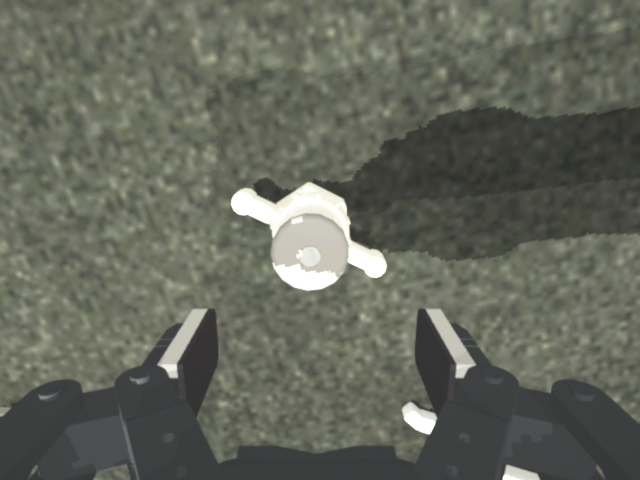

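The wrist view shows the cap centre at (310,252) and the ear ends at (243,202) and (373,263). The fingers are clear of it.

```bash
python3 -c "
from h import *
c=cam('wrist')
e1=ray('wrist',243,202,.049,c);e2=ray('wrist',373,263,.049,c)
print(e1,e2,(e1+e2)/2,np.degrees(np.arctan2(*(e1-e2)[1::-1])),np.linalg.norm(e1-e2))
print(ray('wrist',310,251,.092,c))
m,R,t=c
print('tcp axis proj',[proj('wrist',[.5525,-.0166,z],c) for z in (.09,.17)])
"
```

```text
[ 0.59077864 -0.04811112  0.049     ] [0.52016549 0.0119763  0.049     ] [ 0.55547206 -0.01806741  0.049     ] -40.39572833239674 0.09271846766085906
[ 0.55414017 -0.01956617  0.092     ]
tcp axis proj [(np.float64(314.2838118564246), np.float64(254.14869011474514)), (np.float64(313.71079702311755), np.float64(321.6760014030447))]
```

Call:
send_rows(increments=[[0.07, -0.0024, -0.0015, 0.0, -8], [0.07, 0, 0, 0.03, 0], [0.07, 0, 0, 0.03, 0], [0.07, 0, 0, 0.03, 0], [0.07, 0, 0, 0.025, 0], [0.07, 0, 0, 0.016, 0], [0.07, 0, 0, 0.01, 0], [0.07, 0, 0, 0, 0]])

```text
time: 4.28
position: [0.555, -0.0185, 0.1027]
ee_rot: [3.142, -0.001, 3.031]
ft_force: [-0.3, -0.6, 0.0]
opening: 0.82
```

Call:
send_rows(increments=[[0.07, 0, 0, 0, 6], [0.07, 0, 0, 0, 8], [0.07, 0, 0, 0, 8], [0.07, 0, 0, 0, 8], [0.07, 0, 0, 0, 8], [0.07, 0, 0, 0, 8], [0.07, 0, 0, 0, 6]])

```text
time: 5.15
position: [0.5562, -0.0187, 0.1041]
ee_rot: [3.139, 0.001, 2.12]
ft_force: [1.2, 0.3, 0.5]
opening: 0.816
```

```bash
python3 -c "
from h import *
to(.5545,-.0187,.102)"
```

```text
t 5.15 pos [ 0.5562 -0.0187  0.1041] rpy [1.799e+02 1.000e-01 1.214e+02] F [1.2 0.3 0.5] T [ 0.14 -0.02  0.09] op 0.816 j6 -41.0
tool delta mm [ 0.9 -1.4  2.1]
```

Call:
send_rows(increments=[[0.07, 0, 0, 0.001, 8], [0.07, 0, 0, 0, 8], [0.07, 0, 0, 0, 8], [0.07, 0, 0, 0, 4], [0.07, 0, 0, 0, 0]])

```text
time: 5.78
position: [0.5557, -0.0188, 0.1028]
ee_rot: [3.14, 0.0, 1.635]
ft_force: [-1.4, 1.0, 1.3]
opening: 0.82
```

```bash
python3 -c "
from h import *
st()
a,d=arm.grab_frame('wrist'); cv2.imwrite('pics/w2.png',a)
a,d=arm.grab_frame('top'); cv2.imwrite('pics/t2.png',cv2.resize(a[200:290,270:370],None,fx=6,fy=6))"
```

```text
t 5.78 pos [ 0.5557 -0.0188  0.1028] rpy [179.9   0.   93.7] F [-1.4  1.   1.3] T [0.12 0.13 0.07] op 0.82 j6 -13.2
```

View pics/w2.png

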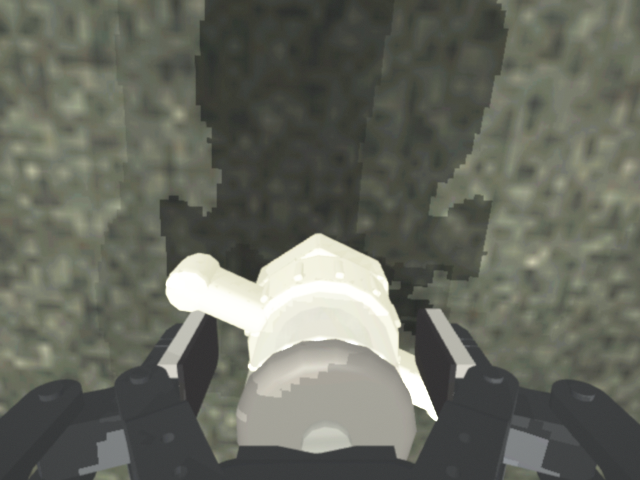

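The left ear, at about (195,283), rests on the left finger and the other ear on the right finger, so both are pushing. The torque is still the free-running value. I'll continue in small steps and feel for the stop.

Call:
send_rows(increments=[[0.07, 0, 0, 0, 5], [0.07, 0, 0, 0, 5], [0.07, 0, 0, 0, 0]])

```text
time: 6.25
position: [0.5555, -0.0189, 0.1021]
ee_rot: [3.141, -0.0, 1.461]
ft_force: [-0.2, -0.3, 0.8]
opening: 0.817
```

```bash
python3 -c "
from h import *
st()"
```

```text
t 6.25 pos [ 0.5555 -0.0189  0.1021] rpy [180.   -0.   83.7] F [-0.2 -0.3  0.8] T [ 0.06  0.06 -0.  ] op 0.817 j6 -3.3
```

Call:
send_rows(increments=[[0.07, 0, 0, 0, 4], [0.07, 0, 0, 0, 4], [0.07, 0, 0, 0, 0]])

```text
time: 6.62
position: [0.5554, -0.0189, 0.102]
ee_rot: [3.141, -0.0, 1.322]
ft_force: [-1.0, 0.2, 1.8]
opening: 0.819
```

```bash
python3 -c "
from h import *
st()"
```

```text
t 6.62 pos [ 0.5554 -0.0189  0.102 ] rpy [180.   -0.   75.8] F [-1.   0.2  1.8] T [0.16 0.11 0.08] op 0.819 j6 4.7
```

Call:
send_rows(increments=[[0.07, 0, 0, 0, 4], [0.07, 0, 0, 0, 0]])

```text
time: 6.88
position: [0.5554, -0.0189, 0.102]
ee_rot: [3.141, -0.0, 1.253]
ft_force: [-0.3, 1.5, 0.6]
opening: 0.823
```

```bash
python3 -c "
from h import *
st()"
```

```text
t 6.88 pos [ 0.5554 -0.0189  0.102 ] rpy [180.   -0.   71.8] F [-0.3  1.5  0.6] T [0.16 0.09 0.06] op 0.823 j6 8.7
```

Call:
send_rows(increments=[[0.07, 0, 0, 0, 4], [0.07, 0, 0, 0, 4], [0.07, 0, 0, 0, 0]])

```text
time: 7.25
position: [0.5553, -0.0189, 0.1019]
ee_rot: [3.141, 0.0, 1.113]
ft_force: [-1.3, 0.6, 0.2]
opening: 0.82
```

```bash
python3 -c "
from h import *
st()"
```

```text
t 7.25 pos [ 0.5553 -0.0189  0.1019] rpy [180.    0.   63.8] F [-1.3  0.6  0.2] T [0.07 0.14 0.03] op 0.82 j6 16.7
```

Call:
send_rows(increments=[[0.07, 0, 0, 0, 4], [0.07, 0, 0, 0, 4], [0.07, 0, 0, 0, 0]])

```text
time: 7.62
position: [0.5553, -0.0189, 0.1019]
ee_rot: [3.141, 0.0, 0.974]
ft_force: [-1.0, 0.3, 0.8]
opening: 0.816
```

```bash
python3 -c "
from h import *
st()"
```

```text
t 7.62 pos [ 0.5553 -0.0189  0.1019] rpy [180.    0.   55.8] F [-1.   0.3  0.8] T [0.07 0.2  0.02] op 0.816 j6 24.7
```

Call:
send_rows(increments=[[0.07, 0, 0, 0, 4], [0.07, 0, 0, 0, 4], [0.07, 0, 0, 0, 0]])

```text
time: 8.0
position: [0.5553, -0.0189, 0.1018]
ee_rot: [3.142, 0.0, 0.834]
ft_force: [-0.6, 0.6, -0.1]
opening: 0.819
```

```bash
python3 -c "
from h import *
st()"
```

```text
t 8.0 pos [ 0.5553 -0.0189  0.1018] rpy [180.    0.   47.8] F [-0.6  0.6 -0.1] T [ 0.13  0.14 -0.05] op 0.819 j6 32.6
```

Call:
send_rows(increments=[[0.07, 0, 0, 0, 4], [0.07, 0, 0, 0, 4], [0.07, 0, 0, 0, 0]])

```text
time: 8.38
position: [0.5553, -0.0189, 0.1018]
ee_rot: [3.142, 0.0, 0.695]
ft_force: [-1.6, 0.0, -1.0]
opening: 0.822
```

```bash
python3 -c "
from h import *
st()"
```

```text
t 8.38 pos [ 0.5553 -0.0189  0.1018] rpy [180.    0.   39.8] F [-1.6  0.  -1. ] T [0.1  0.15 0.02] op 0.822 j6 40.6
```

Call:
send_rows(increments=[[0.07, 0, 0, 0, 4], [0.07, 0, 0, 0, 4], [0.07, 0, 0, 0, 0]])

```text
time: 8.75
position: [0.5548, -0.0179, 0.1017]
ee_rot: [-3.139, -0.001, 0.556]
ft_force: [-0.9, 5.0, 0.7]
opening: 0.821
```

```bash
python3 -c "
from h import *
st()
a,d=arm.grab_frame('wrist'); cv2.imwrite('pics/w3.png',a)"
```

```text
t 8.75 pos [ 0.5548 -0.0179  0.1017] rpy [-179.9   -0.    31.8] F [-0.9  5.   0.7] T [0.97 0.33 0.19] op 0.821 j6 48.6
```

View pics/w3.png

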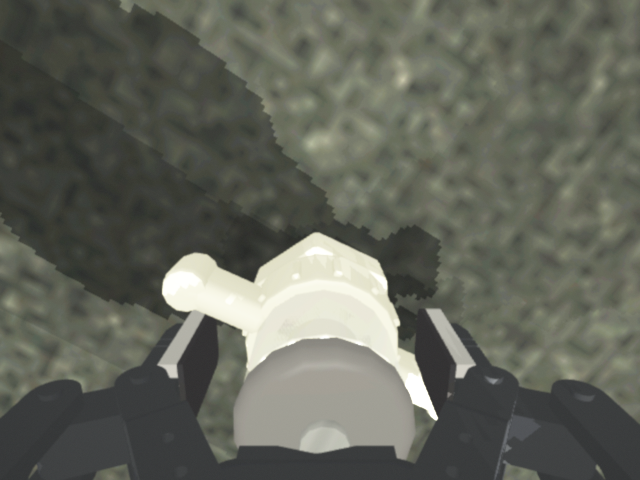

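The ears are still against both fingers, and the force has risen to 5 N with 0.19 N m, so this is the seal. I'll go on in small steps.

Call:
send_rows(increments=[[0.07, 0, 0, 0, 2.5], [0.07, 0, 0, 0, 0]])

```text
time: 9.05
position: [0.5549, -0.0181, 0.1017]
ee_rot: [-3.14, -0.0, 0.511]
ft_force: [-1.3, 5.0, 0.8]
opening: 0.82
```

```bash
python3 -c "
from h import *
st()"
```

```text
t 9.05 pos [ 0.5549 -0.0181  0.1017] rpy [-179.9   -0.    29.3] F [-1.3  5.   0.8] T [0.96 0.31 0.18] op 0.82 j6 51.2
```

Call:
send_rows(increments=[[0.07, 0, 0, 0, 2.5], [0.07, 0, 0, 0, 0]])

```text
time: 9.3
position: [0.5548, -0.0178, 0.1017]
ee_rot: [-3.139, -0.0, 0.468]
ft_force: [-2.4, 5.6, 1.4]
opening: 0.818
```

```bash
python3 -c "
from h import *
st()"
```

```text
t 9.3 pos [ 0.5548 -0.0178  0.1017] rpy [-179.8   -0.    26.8] F [-2.4  5.6  1.4] T [1.12 0.4  0.2 ] op 0.818 j6 53.7
```

Call:
send_rows(increments=[[0.07, 0, 0, 0, 2], [0.07, 0, 0, 0, 0]])

```text
time: 9.55
position: [0.5547, -0.0176, 0.1017]
ee_rot: [-3.139, -0.0, 0.435]
ft_force: [-1.8, 6.8, 0.6]
opening: 0.819
```

```bash
python3 -c "
from h import *
st()"
```

```text
t 9.55 pos [ 0.5547 -0.0176  0.1017] rpy [-179.8   -0.    24.9] F [-1.8  6.8  0.6] T [1.21 0.35 0.66] op 0.819 j6 55.6
```

Torque jumped to 0.66 N m, so the nut is hand-tight. I'll hold, back off, rise and measure the ear angle.

Call:
send_rows(increments=[[0.07, 0, 0, 0, 0], [0.07, 0, 0, 0, 0], [0.07, 0, 0, 0, -3], [0.07, 0, 0, 0, -5], [0.0854, 0, 0, -0.01, 0], [0.0854, 0, 0, -0.04, 0], [0.0854, 0, 0, -0.06, 0], [0.0854, 0, 0, -0.05, 0], [0.0854, 0, 0, 0, 0], [0.0854, 0, 0, 0, 0]])

```text
time: 10.8
position: [0.5553, -0.0192, 0.2622]
ee_rot: [3.141, -0.0, 0.569]
ft_force: [-0.5, -0.7, -0.3]
opening: 0.999
```

```bash
python3 -c "
from h import *
st()
print([x.tolist() if hasattr(x,'tolist') else x for x in cam('wrist')[1:]])
m=cam('wrist')
a,d=arm.grab_frame('wrist'); cv2.imwrite('pics/w4.png',a); np.save('w4.npy',d); np.savez('c4.npz',R=m[1],t=m[2])"
```

```text
t 10.8 pos [ 0.5553 -0.0192  0.2622] rpy [179.9  -0.   32.6] F [-0.5 -0.7 -0.3] T [-0.03  0.08  0.03] op 0.999 j6 47.8
[[[0.8428272328181687, 0.5381840170155721, 0.0004684538934789234], [0.5150937372890096, -0.8069181386933306, 0.2890701632014824], [0.1559509455749104, -0.24339490807466224, -0.9573077986194504]], [-0.45692788796061373, -0.3269490056491755, 0.24738336730063512]]
```

View pics/w4.png

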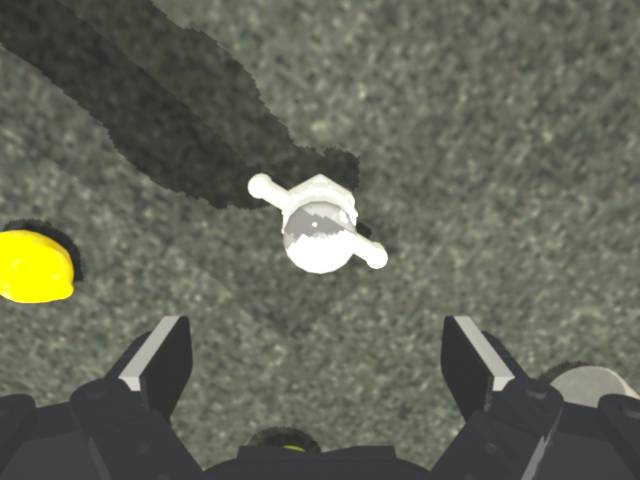

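The ear ends are now at (260,187) and (377,257), and the cap centre is at (320,237). The lemon, at the left, is untouched.

```bash
python3 -c "
from h import *
c=cam('wrist')
e1=ray('wrist',260,187,.049,c);e2=ray('wrist',377,257,.049,c)
print(e1,e2,(e1+e2)/2,np.degrees(np.arctan2(*(e2-e1)[1::-1])))
print(ray('wrist',320,237,.092,c))
to(.415,.279,.25)"
```

```text
[ 0.50753116 -0.01641532  0.049     ] [ 0.60113585 -0.01480757  0.049     ] [ 0.55433351 -0.01561145  0.049     ] 0.9840121413999577
[ 0.55289036 -0.01387329  0.092     ]
t 10.85 pos [ 0.5548 -0.019   0.2613] rpy [-1.80e+02  1.00e-01  3.26e+01] F [-0.1 -0.2 -0.2] T [0.01 0.02 0.03] op 0.999 j6 47.8
tool delta mm [  42.8 -326.4   11.3]
```

Call:
send_rows(increments=[[0.0854, 0, 0, 0, -8.2], [0.0854, 0, 0, 0, -8.2], [0.0854, 0, 0, 0, -8]])

```text
time: 11.22
position: [0.5543, -0.0189, 0.26]
ee_rot: [-3.139, 0.002, 1.0]
ft_force: [0.4, -0.1, -0.1]
opening: 1.0
```

Call:
send_rows(increments=[[0.0854, 0.0216, -0.035, 0, 0], [0.0854, 0.0216, -0.035, 0, 0], [0.0854, 0.0216, -0.035, 0, 0], [0.0854, 0.0216, -0.035, 0, 0], [0.0854, 0.0216, -0.035, 0.015, 0], [0.0854, 0.0216, -0.035, 0.015, 0], [0.0854, 0.0216, -0.035, 0.015, 0], [0.0854, 0.0216, -0.036, 0.015, 0], [0.0854, 0, 0, 0, 0], [0.0854, 0, 0, 0, 0]])

```text
time: 12.48
position: [0.4132, 0.2786, 0.201]
ee_rot: [-3.141, 0.002, 0.996]
ft_force: [0.4, 0.3, 0.1]
opening: 0.997
```

```bash
python3 -c "
from h import *
st()
a,d=arm.grab_frame('wrist'); cv2.imwrite('pics/w5.png',a); np.save('w5.npy',d)"
```

```text
t 12.47 pos [0.4132 0.2786 0.201 ] rpy [-1.8e+02  1.0e-01  5.7e+01] F [0.4 0.3 0.1] T [ 0.01 -0.01 -0.05] op 0.997 j6 58.5
```

View pics/w5.png

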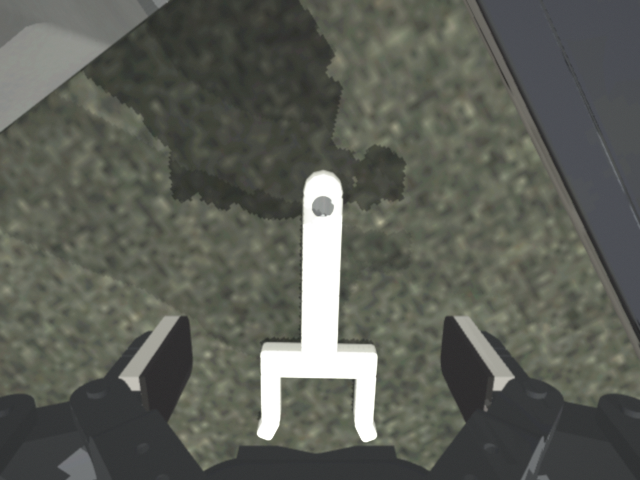

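The handle end is at (323,172), the head back edge runs at row 345, the inner back wall is at row 377, and the prong tips are at (266,438) and (368,438). The spanner is well aligned with the tool.

```bash
python3 - <<'E'
from h import *
c=cam('wrist')
f=lambda u,v,z:ray('wrist',u,v,z,c)[:2]
end=f(323,172,.02); m=[(f(304,230,.02)+f(342,230,.02))/2,(f(301,330,.02)+f(339,330,.02))/2]
wall=f(319,377,.016); jm=(f(279,400,.016)+f(356,400,.016))/2
print('end',end,'mids',m,'wall',wall,'jm',jm,'widths',np.linalg.norm(f(304,230,.02)-f(342,230,.02)),np.linalg.norm(f(279,400,.016)-f(356,400,.016)))
a=jm-end; yaw=np.degrees(np.arctan2(a[1],a[0])); u=a/np.linalg.norm(a)
print('yaw',yaw,'len end-wall',np.linalg.norm(wall-end),'jaw from end',end+u*.172,'jaw from wall',wall+u*.030)
E
```

```text
end [0.38036696 0.30367546] mids [array([0.40991866, 0.28463896]), array([0.46585508, 0.24626878])] wall [0.49760508 0.22494066] jm [0.51267509 0.21391559] widths 0.02315977007038667 0.054115179690052286
yaw -34.153572640090324 len end-wall 0.14122303511570147 jaw from end [0.52270311 0.20711243] jaw from wall [0.52243115 0.20809827]
```

Call:
send_rows(increments=[[0.0854, 0.0027, -0.0026, 0.03, 1.1], [0.0854, 0, 0, 0.04, 0], [0.0854, 0, 0, 0.033, 0], [0.0854, 0, 0, 0.02, 0], [0.0, 0, 0, 0, 0], [0.0, 0, 0, 0, 0], [0.0, 0, 0, 0, 0], [0.0, 0, 0, 0, 0], [0.0, 0, 0, 0, 0], [0.0, 0, 0, 0, 0]], squeeze=80)

```text
time: 13.78
position: [0.4137, 0.2829, 0.0803]
ee_rot: [3.14, -0.002, 0.976]
ft_force: [-1.1, -1.6, 6.6]
opening: 0.257
```

```bash
python3 - <<'E'
from h import *
st()
E
```

```text
t 13.78 pos [0.4137 0.2829 0.0803] rpy [ 1.799e+02 -1.000e-01  5.590e+01] F [-1.1 -1.6  6.6] T [-0.23  0.21 -0.12] op 0.257 j6 60.0
```

Call:
send_rows(increments=[[0.0, 0, 0, -0.006, 0], [0.0, 0, 0, 0, 6.3], [0.0, 0, 0, 0, 6.3], [0.0, 0, 0, 0, 6.3], [0.0, 0, 0, 0, 6.3], [0.0, 0, 0, 0, 0], [0.0, 0, 0, 0, 0]])

```text
time: 14.65
position: [0.4128, 0.2828, 0.085]
ee_rot: [-3.141, -0.0, 0.538]
ft_force: [0.3, -0.0, -2.4]
opening: 0.257
```

```bash
python3 - <<'E'
from h import *
to(.447,.166,.084)
E
```

```text
t 14.65 pos [0.4128 0.2828 0.085 ] rpy [-180.    -0.    30.8] F [ 0.3 -0.  -2.4] T [0.13 0.07 0.01] op 0.257 j6 85.1
tool delta mm [-30.5 117.8   1. ]
```

Call:
send_rows(increments=[[0.0, -0.005, 0.0196, 0, 0], [0.0, -0.005, 0.0196, 0, 0], [0.0, -0.005, 0.0196, 0, 0], [0.0, -0.005, 0.0196, 0, 0], [0.0, -0.005, 0.0196, 0, 0], [0.0, -0.0055, 0.0198, 0, 0], [0.0, 0, 0, 0, 0], [0.0, 0, 0, 0, 0]])

```text
time: 15.65
position: [0.4467, 0.1662, 0.0849]
ee_rot: [-3.141, -0.0, 0.537]
ft_force: [0.5, -0.7, -3.1]
opening: 0.255
```

```bash
python3 - <<'E'
from h import *
to(.447,.166,.084)
a,d=arm.grab_frame('top'); b,_=arm.grab_frame('scene'); np.save('t6.npy',d)
cv2.imwrite('pics/t6raw.png',a)
A=cv2.resize(a[180:290,240:350],(440,440),interpolation=cv2.INTER_CUBIC); B=cv2.resize(b[200:350,250:400],(360,360),interpolation=cv2.INTER_CUBIC); B=cv2.copyMakeBorder(B,0,80,0,0,cv2.BORDER_CONSTANT)
cv2.imwrite('pics/c6.png',np.hstack([A,B]))
E
```

```text
t 15.65 pos [0.4467 0.1662 0.0849] rpy [-180.    -0.    30.8] F [ 0.5 -0.7 -3.1] T [0.07 0.07 0.04] op 0.255 j6 70.7
tool delta mm [0.2 0.3 0.9]
```

View pics/c6.png

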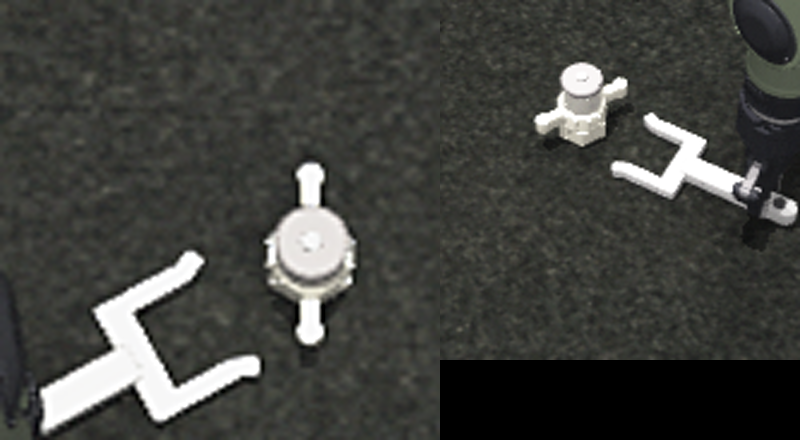

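The lead-in looks good. In the top crop the prong tips are at (195,258) and (253,367), the ears at (310,172) and (310,333), and the cap at (311,240). I'll check the lateral alignment.

```bash
python3 - <<'E'
from h import *
c=cam('top'); f=lambda x,y,z:ray('top',240+x/4-.4,180+y/4-.4,z,c)[:2]
t1,t2=f(195,258,.02),f(253,367,.02); w1,w2=f(98,312,.02),f(160,418,.02); e1,e2=f(310,172,.051),f(310,333,.051); cap=f(311,240,.092)
print(t1,t2,np.linalg.norm(t1-t2)); M=(t1+t2)/2; W=(w1+w2)/2; d=M-W; d/=np.linalg.norm(d); print('mid',M,'yaw',np.degrees(np.arctan2(d[1],d[0])), 'perp yaw',np.degrees(np.arctan2(*(t1-t2)[1::-1]))-90)
E=(e1+e2)/2; print('ears mid',E,'ang',np.degrees(np.arctan2(*(e1-e2)[1::-1])),'cap',cap)
for A in(E,cap,np.array([.5545,-.0172])):
  for yaw in (-59.2,):
    u=np.array([np.cos(np.radians(yaw)),np.sin(np.radians(yaw))]); v=A-M; print('along',v@u,'lateral(left)',v@[-u[1],u[0]])
E
```

```text
[0.55596752 0.05229781] [0.48976876 0.01531093] 0.07583076326827087
mid [0.52286814 0.03380437] yaw -59.58081745235029 perp yaw -60.80683449017566
ears mid [ 0.55617671 -0.01748056] ang 1.0757462648502472 cap [ 0.55660921 -0.01730037]
along 0.061107115691053926 lateral(left) 0.002350647842231355
along 0.0611737941216261 lateral(left) 0.002814409418575442
along 0.06000757724493072 lateral(left) 0.0010540770983154778
```

Call:
send_rows(increments=[[0.0, 0.0017, 0.01, 0, 0], [0.0, 0, 0.01, 0, 0], [0.0, 0, 0.01, 0, 0], [0.0, 0, 0.008, 0, 0], [0.0, 0, 0.006, 0, 0], [0.0, 0, 0.006, 0, 0], [0.0, 0, 0, 0, 0]])

```text
time: 16.62
position: [0.4741, 0.1234, 0.0849]
ee_rot: [3.142, -0.0, 0.536]
ft_force: [-0.3, -0.2, -1.7]
opening: 0.258
```

```bash
python3 - <<'E'
from h import *
st()
E
```

```text
t 16.62 pos [0.4741 0.1234 0.0849] rpy [180.   -0.   30.7] F [-0.3 -0.2 -1.7] T [0.1  0.08 0.01] op 0.258 j6 65.3
```

No contact yet after 50 mm. Continuing slowly.

Call:
send_rows(increments=[[0.0, 0, 0.005, 0, 0], [0.0, 0, 0.005, 0, 0], [0.0, 0, 0.005, 0, 0], [0.0, 0, 0.005, 0, 0], [0.0, 0, 0.004, 0, 0], [0.0, 0, 0, 0, 0]])

```text
time: 17.38
position: [0.4864, 0.1028, 0.0849]
ee_rot: [3.142, -0.0, 0.536]
ft_force: [0.6, -1.1, -1.9]
opening: 0.253
```

```bash
python3 - <<'E'
from h import *
st()
E
```

```text
t 17.38 pos [0.4864 0.1028 0.0849] rpy [180.   -0.   30.7] F [ 0.6 -1.1 -1.9] T [0.11 0.05 0.04] op 0.253 j6 62.7
```

Call:
send_rows(increments=[[0.0, 0, 0.003, 0, 0], [0.0, 0, 0.002, 0, 0], [0.0, 0, 0.001, 0, 0], [0.0, 0, 0, 0, 0]])

```text
time: 17.88
position: [0.4892, 0.0979, 0.0849]
ee_rot: [-3.142, -0.0, 0.536]
ft_force: [-1.3, 0.5, -2.4]
opening: 0.255
```

```bash
python3 - <<'E'
from h import *
st()
E
```

```text
t 17.88 pos [0.4892 0.0979 0.0849] rpy [-180.    -0.    30.7] F [-1.3  0.5 -2.4] T [0.1  0.08 0.04] op 0.255 j6 62.1
```

Call:
send_rows(increments=[[0.0, 0, 0.001, 0.0015, 0], [0.0, 0, 0, 0.0015, 0], [0.0, 0, 0, 0, 0]])

```text
time: 18.25
position: [0.4895, 0.0971, 0.0817]
ee_rot: [-3.141, 0.0, 0.536]
ft_force: [-0.4, -0.1, -3.2]
opening: 0.255
```

```bash
python3 - <<'E'
from h import *
st()
a,d=arm.grab_frame('top'); b,_=arm.grab_frame('scene')
A=cv2.resize(a[180:290,240:350],(440,440),interpolation=cv2.INTER_CUBIC); B=cv2.resize(b[190:310,250:370],(360,360),interpolation=cv2.INTER_CUBIC); B=cv2.copyMakeBorder(B,0,80,0,0,cv2.BORDER_CONSTANT)
cv2.imwrite('pics/c7.png',np.hstack([A,B]))
E
```

```text
t 18.25 pos [0.4895 0.0971 0.0817] rpy [-180.     0.    30.7] F [-0.4 -0.1 -3.2] T [0.14 0.08 0.04] op 0.255 j6 62.0
```

View pics/c7.png

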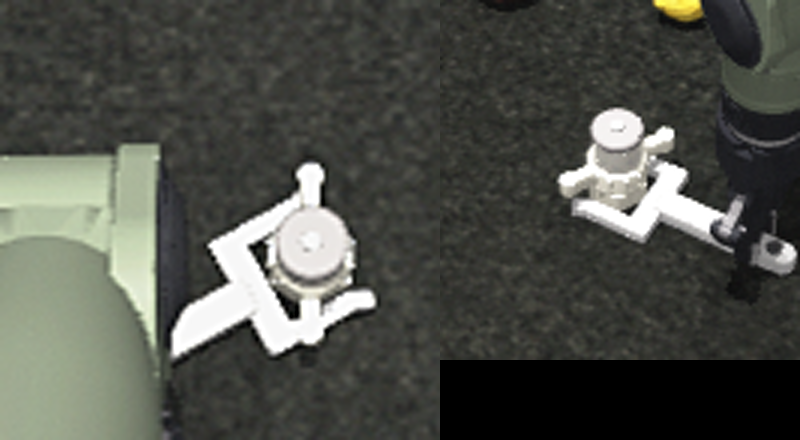

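The jaw is on the hexagon under the ears: in the crop the head surrounds the nut, with the handle running to the gripper. I'll start the arc clockwise, with a radius of about 132.5 mm (4° per row is dx 9.2 mm, dy 0.3 mm).

Call:
send_rows(increments=[[0.0, 0.0092, 0.0003, 0, 4], [0.0, 0.0092, 0.0003, 0, 4], [0.0, 0.0092, 0.0003, 0, 4], [0.0, 0.0092, 0.0003, 0, 4], [0.0, 0.0092, 0.0003, 0, 4], [0.0, 0, 0, 0, 0]])

```text
time: 19.1
position: [0.5312, 0.1135, 0.0813]
ee_rot: [-3.141, 0.003, 0.189]
ft_force: [-3.9, 0.8, -1.3]
opening: 0.258
```

```bash
cat >> h.py <<'E'
def arc(A=(.556,-.0174),L=-.0012):
    p,y=st(); c,s=np.cos(np.radians(y)),np.sin(np.radians(y)); v=np.array(A)-p[:2]
    print('axis in tool x,y mm',(1e3*np.array([v@[c,s],v@[s,-c]])).round(1),'jaw',p[:2]+.1324*np.array([s,-c])+L*np.array([c,s]),'turned',30.7-y)
    a=arm.get_state(); F=np.array(a['ft_force']); print('F tool x,y',F[:2]@[c,s],F[:2]@[s,-c])
E
python3 - <<'E'
from h import *
arc()
E
```

```text
t 19.1 pos [0.5312 0.1135 0.0813] rpy [-180.     0.2   10.9] F [-3.9  0.8 -1.3] T [0.14 0.63 0.56] op 0.258 j6 83.4
axis in tool x,y mm [ -0.3 133.3] jaw [ 0.55494682 -0.01672266] turned 19.849223560557363
F tool x,y -3.678751236645959 -1.5121478351515099
```

Call:
send_rows(increments=[[0.0, 0.0092, 0.0003, 0, 4], [0.0, 0.0092, 0.0005, 0, 4], [0.0, 0.0092, 0.0005, 0, 4], [0.0, 0.0092, 0.0003, 0, 4], [0.0, 0.0092, 0.0003, 0, 4], [0.0, 0.0092, 0.0003, 0, 4], [0.0, 0.0092, 0.0003, 0, 4], [0.0, 0, 0, 0, 0]])

```text
time: 20.1
position: [0.5953, 0.1099, 0.0814]
ee_rot: [-3.141, 0.002, -0.299]
ft_force: [-2.4, 2.6, -1.7]
opening: 0.257
```

```bash
python3 - <<'E'
from h import *
arc()
E
```

```text
t 20.1 pos [0.5953 0.1099 0.0814] rpy [-1.80e+02  1.00e-01 -1.71e+01] F [-2.4  2.6 -1.7] T [0.65 0.63 0.48] op 0.257 j6 110.6
axis in tool x,y mm [ -0.  133.3] jaw [ 0.55513877 -0.01621564] turned 47.841224921547536
F tool x,y -3.0103900557468686 -1.758207322039785
```

Call:
send_rows(increments=[[0.0, 0.0092, 0.0003, 0, 4], [0.0, 0.0092, 0.0005, 0, 4], [0.0, 0.0092, 0.0005, 0, 4], [0.0, 0.0092, 0.0003, 0, 4], [0.0, 0.0092, 0.0003, 0, 4], [0.0, 0.0092, 0.0003, 0, 4], [0.0, 0.0092, 0.0003, 0, 4], [0.0, 0, 0, 0, 0]])

```text
time: 21.1
position: [0.6502, 0.0767, 0.0816]
ee_rot: [-3.141, 0.002, -0.788]
ft_force: [-2.8, 3.7, -2.3]
opening: 0.256
```

```bash
python3 - <<'E'
from h import *
arc()
E
```

```text
t 21.1 pos [0.6502 0.0767 0.0816] rpy [-1.80e+02  1.00e-01 -4.51e+01] F [-2.8  3.7 -2.3] T [0.89 0.43 0.44] op 0.256 j6 135.4
axis in tool x,y mm [  0.3 133.1] jaw [ 0.55549084 -0.01585203] turned 75.83782086378523
F tool x,y -4.608970397541496 -0.6696838290007572
```

Call:
send_rows(increments=[[0.0, 0.0092, 0.0003, 0, 4], [0.0, 0.0092, 0.0004, 0, 4], [0.0, 0.0092, 0.0004, 0, 4], [0.0, 0.0092, 0.0003, 0, 4], [0.0, 0, 0, 0, 0]])

```text
time: 21.72
position: [0.6723, 0.0472, 0.0817]
ee_rot: [-3.141, 0.001, -1.067]
ft_force: [-2.0, 3.8, -1.8]
opening: 0.252
```

```bash
python3 - <<'E'
from h import *
arc()
a,d=arm.grab_frame('top'); b,_=arm.grab_frame('scene')
A=cv2.resize(a[180:290,240:350],(440,440),interpolation=cv2.INTER_CUBIC); B=cv2.resize(b[190:310,250:370],(360,360),interpolation=cv2.INTER_CUBIC); B=cv2.copyMakeBorder(B,0,80,0,0,cv2.BORDER_CONSTANT)
cv2.imwrite('pics/c8.png',np.hstack([A,B]))
E
```

```text
t 21.73 pos [0.6723 0.0472 0.0817] rpy [-1.80e+02  1.00e-01 -6.11e+01] F [-2.   3.8 -1.8] T [0.92 0.29 0.38] op 0.252 j6 148.9
axis in tool x,y mm [  0.4 133. ] jaw [ 0.55573886 -0.01571612] turned 91.83267634255058
F tool x,y -4.262509022068681 -0.04761602545994181
```

View pics/c8.png

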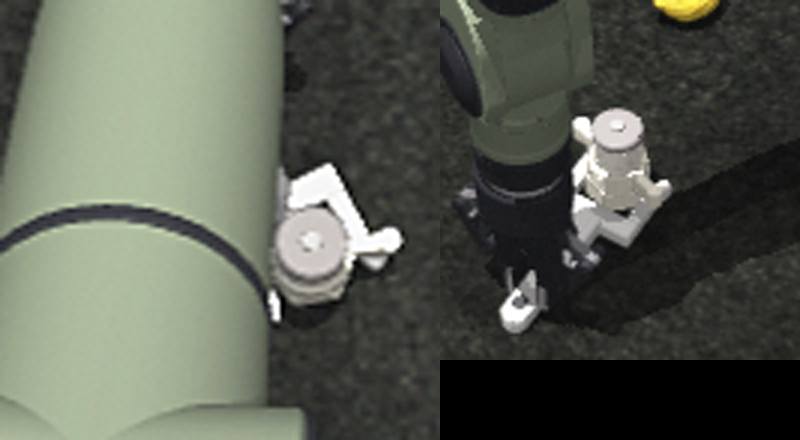

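The visible ear end is at (391,239) in the top crop and the head is around the nut. Computing its angle.

```bash
python3 - <<'E'
from h import *
c=cam('top'); e=ray('top',240+391/4-.4,180+239/4-.4,.051,c)[:2]; v=e-[.5564,-.0174]; print(e,np.linalg.norm(v),np.degrees(np.arctan2(v[1],v[0])))
E
```

```text
[ 0.56513551 -0.06587483] 0.049255643448062256 -79.78453024630123
```

Call:
send_rows(increments=[[0.0, 0.0069, 0.0003, 0, 3], [0.0, 0.0069, 0.0003, 0, 3], [0.0, 0, 0, 0, 0], [0.0, -0.0046, 0, 0.001, -2], [0.0, 0, 0, 0.001, 0], [0.0, 0, 0, 0, 0]])

```text
time: 22.58
position: [0.6767, 0.0386, 0.0805]
ee_rot: [-3.141, -0.0, -1.138]
ft_force: [-2.5, 3.7, 3.1]
opening: 0.255
```

```bash
python3 - <<'E'
from h import *
arc()
E
```

```text
t 22.57 pos [0.6767 0.0386 0.0805] rpy [-180.    -0.   -65.2] F [-2.5  3.7  3.1] T [0.83 0.6  0.25] op 0.255 j6 152.3
axis in tool x,y mm [  0.3 133.1] jaw [ 0.55597766 -0.0157697 ] turned 95.92704613792016
F tool x,y -4.385281917091566 0.7081049556009011
```

Call:
send_rows(increments=[[0.03, 0, 0, 0, 0], [0.04, 0, 0, 0, 0], [0.06, 0, 0, 0, 0], [0.06, 0, 0, 0, 0], [0.06, 0, 0, -0.01, 0], [0.06, 0, 0, -0.02, 0], [0.06, 0, 0, -0.04, 0], [0.06, 0, 0, -0.06, 0], [0.06, 0, 0, -0.06, 0]])

```text
time: 23.7
position: [0.6764, 0.0384, 0.2734]
ee_rot: [-3.14, -0.001, -1.139]
ft_force: [1.3, -0.2, -0.7]
opening: 0.699
```

Call:
send_rows(increments=[[0.06, 0, -0.04, 0, 0], [0.06, 0, -0.05, 0, 0], [0.06, 0, -0.05, 0, 0], [0.06, 0.05, 0, -0.02, 0], [0.06, 0.05, 0, -0.02, 0], [0.06, 0, 0, 0, 0], [0.06, 0, 0, 0, 0]])

```text
time: 24.58
position: [0.8437, 0.0137, 0.3074]
ee_rot: [-3.141, 0.001, -1.139]
ft_force: [-0.5, 0.5, 0.3]
opening: 0.702
```

```bash
python3 - <<'E'
from h import *
st()
a,d=arm.grab_frame('top'); b,_=arm.grab_frame('scene')
cv2.imwrite('pics/t9.png',a); cv2.imwrite('pics/s9.png',b)
A=cv2.resize(a[180:290,240:350],(440,440),interpolation=cv2.INTER_CUBIC); B=cv2.resize(b[150:330,200:380],(360,360),interpolation=cv2.INTER_CUBIC); B=cv2.copyMakeBorder(B,0,80,0,0,cv2.BORDER_CONSTANT)
cv2.imwrite('pics/c9.png',np.hstack([A,B]))
E
```

```text
t 24.57 pos [0.8437 0.0137 0.3074] rpy [-180.     0.   -65.3] F [-0.5  0.5  0.3] T [-0.04  0.05  0.02] op 0.702 j6 151.2
```

View pics/c9.png

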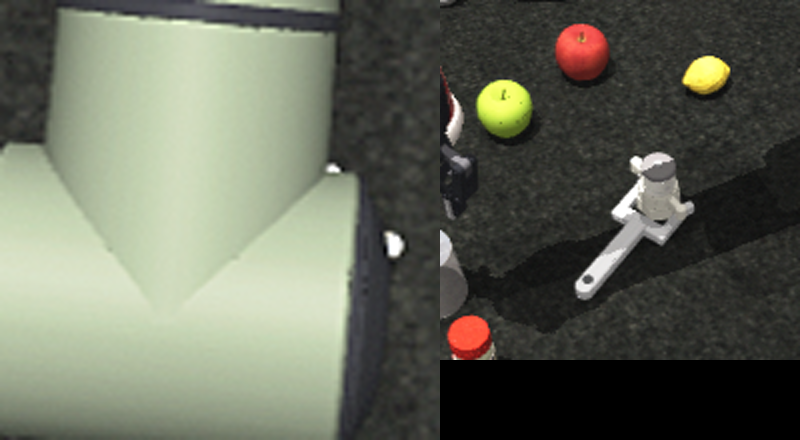

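The scene view shows the spanner lying flat with its jaw round the nut and the fruit in place. The ear ends are at full-image pixels (298,231) and (323,254), and the handle end is at about (273,295).

```bash
python3 - <<'E'
from h import *
c=cam('scene'); f=lambda u,v,z:ray('scene',u,v,z,c)[:2]
e1,e2=f(298,231,.043),f(323.3,254,.043); d=e1-e2; print(e1,e2,np.linalg.norm(d),'ear',np.degrees(np.arctan2(d[1],d[0])))
h=f(273,294.5,.02); v=h-(e1+e2)/2; print('handle end',h,np.linalg.norm(v),np.degrees(np.arctan2(v[1],v[0])))
E
```

```text
[ 0.55805949 -0.06825744] [0.53900998 0.02913266] 0.09923565637742886 ear -78.93267226784995
handle end [0.69881649 0.0599865 ] 0.17003714732661854 27.893686805827908
```

Call:
send_rows(increments=[[0.06, -0.047, 0.014, 0, 0], [0.06, -0.047, 0.014, 0, 0], [0.06, -0.047, 0.014, 0, 0], [0.06, -0.047, 0.014, 0, 0], [0.06, -0.047, 0.014, 0, 0], [0.06, -0.047, 0.014, 0, 0], [0.06, -0.047, 0.014, 0, 0], [0.06, -0.047, 0.014, 0, 0], [0.06, 0, 0, 0, 0], [0.06, 0, 0, 0, 0]])

```text
time: 25.92
position: [0.5896, 0.3035, 0.3084]
ee_rot: [-3.141, -0.0, -1.137]
ft_force: [-0.8, -0.2, 0.4]
opening: 0.702
```

```bash
python3 - <<'E'
from h import *
st()
a,d=arm.grab_frame('top')
cv2.imwrite('pics/c10.png',cv2.resize(a[190:280,270:360],(720,720),interpolation=cv2.INTER_CUBIC)[:600])
E
```

```text
t 25.93 pos [0.5896 0.3035 0.3084] rpy [-180.    -0.   -65.2] F [-0.8 -0.2  0.4] T [-0.05 -0.04 -0.  ] op 0.702 j6 176.0
```

View pics/c10.png

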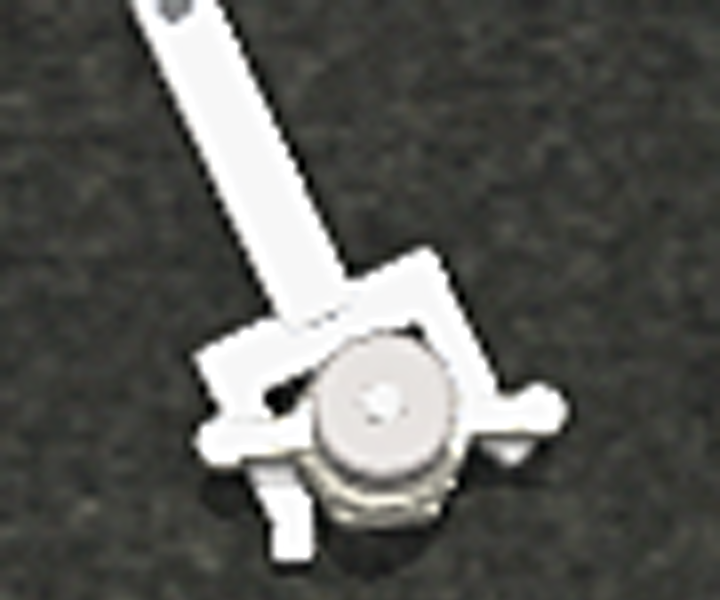

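The clean top view has the ear ends at (219,442) and (545,408). That puts the ear at about −83°, so the nut has turned about 84° (1.46 rad) from hand-tight. The jaw is round the nut with the spanner flat, and the robot is clear, so I'm handing in.

```bash
python3 -c "
from cell import arm
print(arm.finish_job())"
```

```text
the job is handed in; nothing more can be done
None
```

The job is done and handed in; no verdict was reported, so the result below rests on my own last checks.

- **Hand-tightening:** I turned the nut by both ears with the spread fingers. It met the seal at about 0.19 N m and went solid at about 0.66 N m, where I stopped.
- **Spanner on:** I gripped the larger spanner by the handle and slid it onto the hexagon at 120° from the ear. It went on without resistance.
- **Tightening:** I swung the handle clockwise about 96°, after a 2° ease-back, then lowered the spanner to the worktop and released it.

My last checks:

- **Nut angle:** In the final clean top view the ears are at about −83°, against about +1° at hand-tight. That is about 84° or 1.46 rad, inside the 1.2 to 1.95 rad band. An earlier estimate from the scene camera, with hand-picked pixels, gave about 80° (1.40 rad); both are in range.
- **Spanner:** The jaw is round the nut and the spanner looks flat and still.
- **Fruit:** It looks undisturbed in the scene picture; I did not measure its position again.
- **Robot:** The gripper is clear of everything. The clock read about 26 s at hand-in.
- **Filter axis:** The camera estimates disagreed by up to about 5 mm. The position where the jaw seated agreed with the top camera.
- **Not checked:** I did not measure the filter's own x axis, so the condition that the ears end at least 1 rad from it is unconfirmed.

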